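# Prop the test-fixture guard and clear the tested connector

## Task

Lift the clear yellow-framed guard of the test fixture until it stands nearly upright and stays there by itself, swing the orange-tipped prop stay fully up against its stop, and bring the guard back down so that it rests on the stay. Then take the brown connector from the fixture and put it in the bin of brown connectors, leaving the guard propped. Leave the other loose things on the bench where they are.

Things in the scene. Friction and masses are not known exactly. Their poses are not given: they have to be found in the camera images.
- fixture: Grey fixed test fixture, origin under the bed's middle on the bench. Bed x -105 to +88, y +-90, 30 mm high; yaw -1.77 to -1.37: its open front (-x) faces the robot's left, its +y side points away from the robot. In front (x -105 to -37) the connector lies on a rubber pad at z = 30. Behind: cheeks y +-80 to +-90, x -12 to +88, 62 high; black pin block x 27 to 63, y +-55, 52 high.
- guard (a joint): Guard flap angle, rad: 0 closed (level), grows as its front rises, stop at 1.5. About 5 N up at the red tab lifts it. Stiff hinge: it stays by itself above about 1.3; below about 1.2 it sinks slowly by its own weight until something holds it. Resting on the raised stay it reads about 1.10.
- guard_hinge (a point): Middle of the guard's hinge line: fixture x +87.5, y 0, z 72 mm; the line runs along the fixture's y. The flap (clear panel, yellow frame, 0.6 kg) is 240 mm wide (y +-120), 200 mm long from the hinge, 8 mm thick; its mid-plane passes through the hinge line.
- tab_edge (a point): Middle of the front edge of the red tab (60 mm wide, 26 mm long, 8 mm thick) in the middle of the flap's front edge, 226 mm from the hinge line in the flap's mid-plane (z 72 mm when closed). It overhangs the front of the bed by 34 mm. Moves with the flap.
- stay (a joint): Prop stay angle, rad: 0 = leaning out to the fixture's +y side, 42 degrees above level; grows as the tip swings up and inwards in the fixture's y-z plane; stop at 0.925 (5 degrees past upright). Starts at 0 to 0.2. Stiff pivot: it stays where it is left; about 1 N at the tip moves it.
- stay_pivot (a point): Pivot of the prop stay, fixed on the fixture at x +32.5, y +104, z 25 mm of the fixture; axis along the fixture's x.
- stay_tip (a point): Centre of the orange ball (18 mm across) at the tip of the steel stay rod (10 mm thick), 127 mm from the pivot. It moves with the stay.
- connector: Brown loose eight-way connector housing lying on the pad, 44 (x) by 26 (y) by 22 mm high: the lower 16 mm are the full 26 mm wide, on top runs a 14 mm wide ridge. Origin at the centre of its underside. About 30 g. Its long axis is within 0.35 rad of the x of the fixture.
- bin_brown: White fixed open bin 110 (x) by 90 (y) by 55 mm high, walls 3 mm, holding brown connectors up to about 25 mm above the bench. Origin at the centre of its underside. The two bins may be swapped.
- bin_cream: The same bin holding cream connectors; not the one wanted.
- spool: Bystander: upright aluminium-coloured spool, 56 mm across, 62 mm high. Origin under its centre.
- can: Bystander: can with a black label, 66 mm across, 110 mm high. Origin under its centre.
- tape: Bystander: blue ring 60 mm across, 19 mm high, lying flat. Origin under its centre.
- screwdriver: Bystander: screwdriver with an orange handle, 160 mm long, lying on the bench.
- stray: Bystander: one cream connector, 44 by 26 by 22 mm, lying on the bench.
- cup: Bystander: blue cup 70 mm across, 80 mm high. Origin under its centre.
There are look-alikes about, which are no part of the job. What is shaped like the bin_brown but green or turquoise is not meant.

How it is judged:
On the way, in this order (a step that is already met when the one before it is completed fails the run):
1. the guard is raised nearly upright (above 1.22 rad) (value of joint guard above 1.22 rad), for 0.2 s.
2. the stay is swung up to its stop while the guard is still raised (value of joint stay above 0.78 rad and value of joint guard above 1.18 rad), for 0.2 s.
3. the guard rests on the raised stay (1.04 to 1.17 rad) (value of joint guard between 1.04 and 1.17 rad and value of joint stay above 0.78 rad), for 0.3 s.
4. the connector is lifted off the fixture with the guard propped (all of step 3 and z of connector in the frame of fixture above 0.06 m), for 0.1 s.
At the end, for the whole second after the job is handed in: The guard rests on the stay (guard joint 1.04 to 1.17 rad, stay joint above 0.78 rad) and is still, and the brown connector lies at rest inside the bin of brown connectors (origin within 50 mm in x and 40 mm in y of the bin's centre, below 50 mm above its underside) (all of step 3 and x of connector in the frame of bin_brown between -0.05 and 0.05 m and y of connector in the frame of bin_brown between -0.04 and 0.04 m and z of connector in the frame of bin_brown between 0 and 0.05 m and linear speed of connector below 0.03 m/s and velocity of joint guard between -0.05 and 0.05 rad/s); the robot touches nothing.
It fails at once if a bystander is moved more than 40 mm (distance of any of spool, can, tape, screwdriver, stray, cup from where it was at the start of the episode above 0.04 m).
It fails at once if the connector is put in the bin of cream connectors (horizontal distance between connector and bin_cream below 0.035 m and height (world z) of connector below 0.045 m).
It also fails if it takes over 72 s, if anything falls off the work surface, if the arm or the gripper's body presses on something with over 40 N, if the wrist force passes 120 N, or if a joint passes its speed limit or range.

## Robot

A 7-joint arm with a two-finger parallel gripper is mounted at the origin on the work surface. World frame = base frame: x ahead of the robot, y to its left, z up, the work surface at z = 0. Lengths are in m, angles in rad, forces in N, time in s.
With the tool pointing down it reaches from about 0.425 to 0.925 m from the base axis. Payload 6.8 kg.
Tool frame: the origin (TCP) lies at the very end of the fingers, on their centre line; the grasp point (between the pads) lies 19 mm behind it; z points along the fingers, y is the line along which they close (so a half turn about z gives the same grasp; the last joint's range is limited). The gripper opens to 85 mm and grips with 20 to 120 N. Pads are 22 mm wide; open, the fingers measure 114 mm over their backs; the gripper's body (76 mm by 85 mm) begins 54 mm behind the grasp point. The pads swing forward as they close: fully open they stand 13 mm farther back than shut.
Start: joints at [-1.454, 0.477, 0.022, 1.555, -0.011, 1.109, -0.083], TCP at [0.15, 0.658, 0.231] pointing down, gripper open.
Joint ranges: [-2.96, 2.96], [-0.34, 2.1], [-1.41, 1.46], [0.24, 2.44], [-1.37, 4.51], [0.17, 1.92], [-2.96, 2.96]. Speed limits (rad/s): [2.39, 2.39, 3.14, 3.14, 3.14, 3.14, 3.14].

## Interface

Orientations are given as a rotation vector (axis times angle).
In Python, from bench import r gives the robot as it stands.
- The arm moves only by the tool play_rows, never from a script. Its argument "targets" is text: rows parted by semicolons, each of 5 numbers parted by spaces: the closure, from -1 (fully open) to 1 (shut), then the shift along the tool's x, y, z in m, then the turn about the tool's z in rad. In form: gripper dx dy dz spin; .... A call has 1 to 8 rows; each row is the pose to reach, as a shift and turn from the pose commanded when the call began, along the tool's axes at that moment; what a row does not reach only later rows make up. A row lasts 1/12 s, in which the tool goes at most 41.7 mm and 7.16 degrees, less where a joint would pass 70% of its speed; a pose out of reach is approached as far as the arm can. A call with a gripper value outside its range is refused whole. The fingers move at their own pace and stop on an object; "squeeze" is the grip in N (left out, the last holds). Time passes only in rows, so rows that repeat a pose let the fingers close. It gives the time, the measured TCP pose, the force, the opening and the grip force at its end, in the units of the state.
- r.get_obs(): the state, without advancing time (a new reading comes with each control period).
- r.grab_frame(name): name is "scene" or "top" or "wrist"; returns the picture (384x512x3 uint8, red, green, blue); there is no depth.
- r.camera_info(name): a dict with "fov_y" (degrees; the focal length in pixels is half the picture's height over the tangent of half this angle, whatever the lens; pixels are square), "cx", "cy" (the principal point, pixels), "k1" (the pictures are not rectified: a ray, as slopes to the right and down, at radius r is drawn at 1 + k1 r^2 times it, then the intrinsics apply), "position" and "rotation" of the camera in the world. Camera axes: x right, y down, z forward; pixel columns grow to the right and rows downward; lengths in m; the calibration is good to about 2 mm. A picture is of the moment at which its call begins: read the wrist's pose just before it. camera_info takes no time and is no camera call; for the wrist camera it gives the pose at the moment of the call.
- r.hand_in(): hands the job in; it is judged then, once.
The state is a dict: "clock": time; "joints": joint angles; "qvel": joint speeds; "tau": joint torques, N m; "tcp_pos": TCP position; "orientation": TCP orientation; "contact_force": force on the tool from outside, world axes, zero at the start; "moment": the same for the moment, N m; "grip_width": finger opening in m; "gripper_force": force on a finger pad.
Only numpy, scipy, OpenCV 4.12 (cv2) and the standard library are available. Lean on these libraries where they do the work, as an engineer would, in place of code of your own. Each camera call takes 0.05 s, during which the arm holds its last target. There are 200 camera calls.

## Working session

There is one attempt and no reset: what is moved stays moved. The work goes in short steps, Python scripts to look and compute and a tool call to move; the robot and the scene stay as the last step left them, time stands still between calls to the robot, and variables do not carry over. Pictures are saved under pics/ and viewed, at most 11 in all, crops included, and the job is handed in when it is done.

Besides the shell and the picture viewer there is one more tool, called after "Request:" by a JSON object that holds its "api" and its "payload", one argument or row to a line. play_rows: Moves the arm, as the interface text tells. Its arguments: {"type":"object","properties":{"targets":{"type":"string"},"squeeze":{"type":"number"}},"required":["targets"]}

```bash
mkdir -p pics; ls
python3 - <<'E'
from bench import r
import cv2
o=r.get_obs();print(o)
for n in("scene","top","wrist"):
    print(n,r.camera_info(n)); cv2.imwrite(f"pics/{n}0.png",r.grab_frame(n)[:,:,::-1])
a=cv2.imread("pics/scene0.png")
E
```

```text
pics
{'clock': 0.0, 'joints': array([-1.45409758,  0.47781679,  0.02233189,  1.55645446, -0.01147692,
        1.10929675, -0.08312076]), 'qvel': array([-0.00182101,  0.00147793,  0.00102439, -0.00253415,  0.00025902,
        0.00023128, -0.00155676]), 'tau': array([-5.53327955e-04, -5.96452403e+01,  1.60753738e+00, -2.81197071e+01,
        1.23877623e-02,  9.13197262e-03, -2.59025961e-05]), 'tcp_pos': array([0.15034855, 0.65743336, 0.23031311]), 'orientation': array([-3.52335768e-01, -3.12171851e+00,  2.90032715e-03]), 'contact_force': array([0.11420058, 0.60107742, 0.18992865]), 'moment': array([-0.02651455,  0.01314164, -0.04365119]), 'gripper_force': 0.0, 'grip_width': 0.08512827485784856}
scene {'fov_y': 50.0933341100988, 'cx': 255.38076385167057, 'cy': 195.32033211928493, 'k1': -0.11263777789012791, 'position': array([1.05948161, 0.58085559, 1.36717164]), 'rotation': array([-1.08329742, -2.65666498,  0.72267884])}
top {'fov_y': 42.322336458342036, 'cx': 251.0847470545757, 'cy': 196.1583900353478, 'k1': 0.049744780019286255, 'position': array([0.38973606, 0.0161897 , 1.62382612]), 'rotation': array([-2.1563812 ,  2.1906535 , -0.07364017])}
wrist {'fov_y': 70.37045485214786, 'cx': 253.2892371152217, 'cy': 192.3845341226851, 'k1': -0.0017904932471691113, 'position': array([0.06839761, 0.6771437 , 0.37414437]), 'rotation': array([2.23934191, 1.78436926, 0.30059858])}
```

View pics/scene0.png

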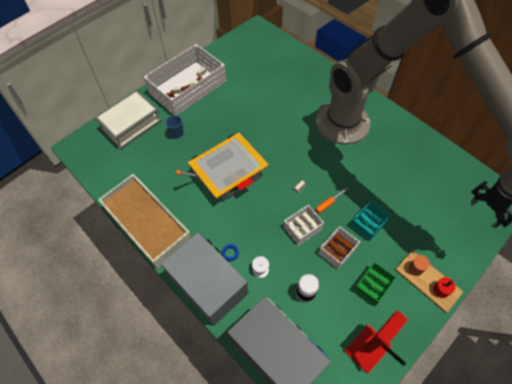

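View pics/top0.png

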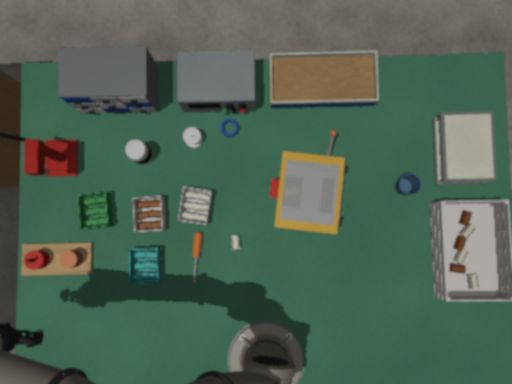

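The top view shows the guard's yellow frame around (310,192), the red tab at (275,188) and the orange stay tip at (333,133). The brown bin is at (148,214) and the cream bin at (196,205).

```bash
cat > h.py <<'E'
import numpy as np,cv2
from scipy.spatial.transform import Rotation as Ro
def ray(ci,u,v):
    f=192/np.tan(np.radians(ci["fov_y"]/2))
    d=np.array([(u-ci["cx"])/f,(v-ci["cy"])/f]);s=d.copy()
    for _ in range(20): s=d/(1+ci["k1"]*(s@s))
    return ci["position"],Ro.from_rotvec(ci["rotation"]).apply([*s,1])
def plane(ci,uv,z):
    p,d=ray(ci,*uv); return p+d*(z-p[2])/d[2]
def tri(rays):
    A=0;b=0
    for p,d in rays:
        d=d/np.linalg.norm(d);M=np.eye(3)-np.outer(d,d);A=A+M;b=b+M@p
    return np.linalg.solve(A,b)
def blobs(img,lo,hi,box=None,amin=8):
    m=cv2.inRange(cv2.cvtColor(img,cv2.COLOR_BGR2HSV),lo,hi)
    if box: k=np.zeros_like(m);x0,y0,x1,y1=box;k[y0:y1,x0:x1]=1;m=m*k
    n,l,s,c=cv2.connectedComponentsWithStats(m)
    return [(s[i,4],c[i],np.argwhere(l==i)[:,::-1].astype(np.float32)) for i in range(1,n) if s[i,4]>=amin]
E
python3 - <<'E'
from bench import r
from h import *
T=cv2.imread("pics/top0.png");S=cv2.imread("pics/scene0.png");ct=r.camera_info("top");cs=r.camera_info("scene")
np.set_printoptions(precision=4,suppress=True)
y=max(blobs(T,(18,120,120),(32,255,255),(260,140,360,245)),key=lambda b:b[0])
q=cv2.minAreaRect(y[2]);W=np.array([plane(ct,p,.076) for p in cv2.boxPoints(q)]);print("frame",W,np.linalg.norm(W[1]-W[0]),np.linalg.norm(W[2]-W[1]),W.mean(0))
ys=max(blobs(S,(18,120,120),(32,255,255),(180,130,275,200)),key=lambda b:b[0])
W=np.array([plane(cs,p,.076) for p in cv2.boxPoints(cv2.minAreaRect(ys[2]))]);print("frameS",W)
for n,I,c,b in(("top",T,ct,(262,170,290,205)),("sc",S,cs,(230,170,262,195))):
    for B in blobs(I,(0,150,60),(8,255,255),b)+blobs(I,(172,150,60),(180,255,255),b): print("tab",n,B[0],B[1],plane(c,B[1],.076))
R=[]
for n,I,c,b in(("top",T,ct,(325,125,342,142)),("sc",S,cs,(172,165,190,180))):
    B=max(blobs(I,(3,120,120),(18,255,255),b,2),key=lambda b:b[0]);print("tip",n,B[0],B[1]);R.append(ray(c,*B[1]))
print("tip",tri(R))
for n,b in(("brown",(128,190,170,238)),("cream",(174,180,218,230))):
    g=blobs(T,(0,0,110),(180,60,255),b)
    P=np.vstack([k[2] for k in g]);q=cv2.minAreaRect(P);W=np.array([plane(ct,p,.055) for p in cv2.boxPoints(q)]);print(n,W.mean(0),W[1]-W[0],W[2]-W[1])
E
```

```text
frame [[ 0.4188 -0.0326  0.076 ]
 [ 0.6585 -0.0638  0.076 ]
 [ 0.6326 -0.261   0.076 ]
 [ 0.3942 -0.2275  0.076 ]] 0.24181913357424265 0.19883607820809016 [ 0.526  -0.1462  0.076 ]
frameS [[ 0.6334 -0.2599  0.076 ]
 [ 0.3575 -0.2335  0.076 ]
 [ 0.4225 -0.0289  0.076 ]
 [ 0.6792 -0.0634  0.076 ]]
tab top 128 [274.0938 187.7578] [ 0.5409 -0.0365  0.076 ]
tab sc 106 [244.5094 183.7358] [ 0.545  -0.0328  0.076 ]
tip top 24 [333.     132.7083]
tip sc 21 [178. 172.]
tip [ 0.702  -0.2176  0.1235]
brown [0.4672 0.3673 0.055 ] [ 0.0037 -0.0947  0.    ] [-0.1153 -0.0064  0.    ]
cream [0.4918 0.219  0.055 ] [ 0.1154 -0.0188  0.    ] [-0.0166 -0.0936  0.    ]
```

Request:
{"api": "play_rows", "payload": {
  "targets": "-1 -0.53 -0.58 0 1.475;-1 -0.53 -0.58 0 1.475;-1 -0.53 -0.58 0 1.475;-1 -0.53 -0.58 0 1.475;-1 -0.53 -0.58 0 1.475;-1 -0.53 -0.58 0 1.475;-1 -0.53 -0.58 0 1.475;-1 -0.53 -0.58 0 1.475"
}}

```text
clock: 0.82
tcp_pos: [0.3153, 0.366, 0.2312]
orientation: [-1.814, -2.565, 0.0]
contact_force: [0.1, 0.2, -0.3]
grip_width: 0.0853
gripper_force: 0.0
```

```bash
cat >> h.py <<'E'
np.set_printoptions(precision=4,suppress=True)
YAW=-1.70
ux=np.array([np.cos(YAW),np.sin(YAW),0]);uy=np.array([-ux[1],ux[0],0]);O=np.array([.5244,-.1586,0])
def F(x,y,z): return O+ux*x+uy*y+[0,0,z]
def infix(p): q=np.asarray(p)-O; return np.array([q@ux,q@uy,q[2]])
def go(o,p,xdir=None):
    "shift in tool axes (+spin so that tool x points along world dir) to reach p"
    R=Ro.from_rotvec(o["orientation"]).as_matrix(); s=R.T@(np.asarray(p)-o["tcp_pos"])
    d=R.T@(-ux if xdir is None else xdir); return np.r_[s,np.arctan2(d[1],d[0])]
E
python3 - <<'E'
from bench import r
from h import *
o=r.get_obs();print(o["clock"],o["tcp_pos"],infix(o["tcp_pos"]),o["joints"],go(o,F(-.1295,0,.12)))
E
```

```text
0.8167 [0.3153 0.366  0.2312] [-0.4933 -0.2749  0.2312] [-1.2603  0.157   0.3045  2.0181 -0.0571  0.9744 -0.5874] [-0.4488  0.0808  0.1111  0.4691]
```

Request:
{"api": "play_rows", "payload": {
  "targets": "-1 -0.43 0.08 0 0.43;-1 -0.43 0.08 0 0.43;-1 -0.43 0.08 0 0.43;-1 -0.43 0.08 0 0.43;-1 -0.43 0.08 0 0.43;-1 -0.43 0.08 0 0.43;-1 -0.43 0.08 0 0.43;-1 -0.43 0.08 0 0.43"
}}

```text
clock: 1.48
tcp_pos: [0.4838, 0.0785, 0.2315]
orientation: [-2.312, -2.126, -0.001]
contact_force: [1.2, 1.7, 0.2]
grip_width: 0.0851
gripper_force: 0.0
```

```bash
cat > g.py <<'E'
import sys
from bench import r
from h import *
o=r.get_obs();print(o["clock"],"fix",infix(o["tcp_pos"]),"go",go(o,F(*map(float,sys.argv[1:4]))),"F",o["contact_force"],o["grip_width"])
E
python3 g.py -.1295 0 .12
```

```text
1.4833 fix [-0.2299 -0.0709  0.2315] go [-0.1036  0.0662  0.1114  0.0456] F [1.1977 1.7423 0.2208] 0.08510159502312602
```

Request:
{"api": "play_rows", "payload": {
  "targets": "-1 -0.09 0.06 0.04 0.02;-1 -0.09 0.06 0.08 0.02;-1 -0.09 0.06 0.08 0.02;-1 -0.09 0.06 0.08 0.02;-1 -0.09 0.06 0.08 0.02;-1 -0.09 0.06 0.08 0.02;-1 -0.09 0.06 0.08 0.02"
}}

```text
clock: 2.07
tcp_pos: [0.5357, -0.0131, 0.152]
orientation: [-2.332, -2.104, -0.002]
contact_force: [0.4, 0.7, 0.1]
grip_width: 0.0852
gripper_force: 0.0
```

```bash
python3 g.py -.1295 0 .12
python3 - <<'E'
from bench import r
from h import *
c=r.camera_info("wrist");I=r.grab_frame("wrist")[:,:,::-1].copy();cv2.imwrite("pics/w1.png",I)
for B in blobs(I,(0,150,60),(8,255,255))+blobs(I,(172,150,60),(180,255,255)):
    if B[0]>200: print(B[0],B[1],[infix(plane(c,p,.076)) for p in cv2.boxPoints(cv2.minAreaRect(B[2]))])
E
```

```text
2.0667 fix [-0.1458 -0.0076  0.152 ] go [-0.0165  0.0071  0.032   0.0264] F [0.3879 0.7478 0.1481] 0.08523770932785842
1946 [261.6711 223.5606] [array([-0.1115, -0.0294,  0.076 ]), array([-0.1396, -0.0286,  0.076 ]), array([-0.1393,  0.0345,  0.076 ]), array([-0.1111,  0.0361,  0.076 ])]
```

View pics/w1.png

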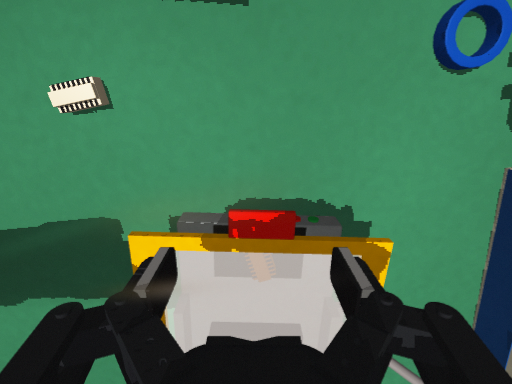

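The wrist view shows the red tab at (262,224) between the open fingers, centred at fixture y ≈ +3 mm and clear of the bed. I go down and grip it.

Request:
{"api": "play_rows", "payload": {
  "targets": "-1 -0.015 0.01 0.03 0.026;-1 -0.015 0.01 0.06 0.026;-1 -0.015 0.01 0.085 0.026;-1 -0.015 0.01 0.093 0.026;-1 -0.015 0.01 0.093 0.026;-1 -0.015 0.01 0.093 0.026;-1 -0.015 0.01 0.093 0.026"
}}

```text
clock: 2.7
tcp_pos: [0.5452, -0.0298, 0.0601]
orientation: [2.359, 2.072, 0.004]
contact_force: [0.2, 0.4, 0.0]
grip_width: 0.0853
gripper_force: 0.0
```

```bash
python3 g.py -.1305 0.003 .057
```

```text
2.7 fix [-0.1305  0.004   0.0601] go [ 0.     -0.001   0.0031  0.    ] F [0.1555 0.4115 0.0207] 0.08529694299136766
```

Request:
{"api": "play_rows", "payload": {
  "targets": "0 0 0 0.003 0;0.3 0 0 0.003 0;0.6 0 0 0.003 0;0.6 0 0 0.003 0;0.6 0 0 0.003 0;0.6 0 0 0.003 0",
  "squeeze": 50
}}

```text
clock: 3.2
tcp_pos: [0.5416, -0.0295, 0.056]
orientation: [-2.358, -2.07, 0.003]
contact_force: [-8.1, 2.0, 12.8]
grip_width: 0.0584
gripper_force: 50.8
```

```bash
python3 g.py -.1305 0.003 .057
python3 - <<'E'
from bench import r
from h import *
print(r.get_obs()["gripper_force"]);I=r.grab_frame("wrist")[:,:,::-1];cv2.imwrite("pics/w2.png",I)
E
```

```text
3.2 fix [-0.1302  0.0004  0.056 ] go [ 0.0003  0.0026 -0.001  -0.0007] F [-8.0655  1.9929 12.796 ] 0.058356754411357584
50.79883933067322
```

View pics/w2.png

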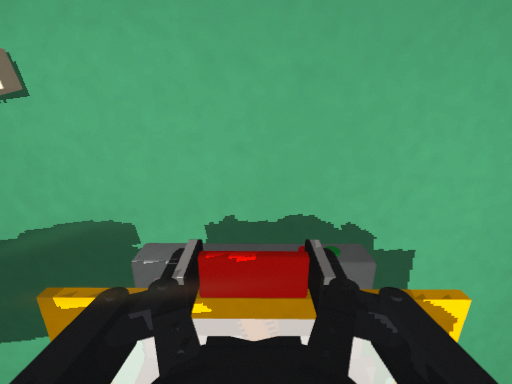

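The tab is held squarely between the pads, at (253,275). I lift it along its arc.

Request:
{"api": "play_rows", "payload": {
  "targets": "0.6 -0.001 -0.001 -0.022 0;0.6 -0.004 -0.002 -0.043 0;0.6 -0.010 -0.002 -0.064 0;0.6 -0.017 -0.002 -0.085 0;0.6 -0.027 -0.002 -0.104 0;0.6 -0.038 -0.002 -0.123 0;0.6 -0.051 -0.002 -0.140 0;0.6 -0.066 -0.002 -0.156 0"
}}

```text
clock: 3.92
tcp_pos: [0.5325, -0.0965, 0.2116]
orientation: [2.361, 2.072, -0.001]
contact_force: [4.6, -5.0, -12.4]
grip_width: 0.0583
gripper_force: 56.3
```

```bash
python3 g.py -.0642 0.000 .212
python3 - <<'E'
from bench import r
print(r.get_obs()["gripper_force"],r.get_obs()["joints"])
E
```

```text
3.9167 fix [-0.0626  0.0001  0.2116] go [ 0.0016 -0.0001 -0.0004 -0.0014] F [  4.6104  -5.0232 -12.4138] 0.05831986258173379
56.32728338241577 [-0.47884161  0.3242304   0.67286411  1.93155435 -0.24261721  0.96716916
  0.17714007]
```

Request:
{"api": "play_rows", "payload": {
  "targets": "0.6 -0.016 0 -0.014 0;0.6 -0.034 0 -0.027 0;0.6 -0.053 0 -0.038 0;0.6 -0.073 0 -0.047 0;0.6 -0.093 0 -0.054 0;0.6 -0.114 0 -0.0585 0;0.6 -0.129 0 -0.060 0;0.6 -0.129 0 -0.060 0"
}}

```text
clock: 4.58
tcp_pos: [0.5153, -0.2262, 0.2725]
orientation: [2.366, 2.067, 0.001]
contact_force: [-3.4, 1.9, 6.4]
grip_width: 0.0577
gripper_force: 54.6
```

```bash
python3 g.py .0654 0.000 .273
python3 - <<'E'
from bench import r
from h import *
I=r.grab_frame("scene")[:,:,::-1];cv2.imwrite("pics/s2.png",cv2.resize(I[80:260,120:340],None,fx=3,fy=3))
print(r.get_obs()["gripper_force"])
E
```

```text
4.5833 fix [ 0.0682 -0.0003  0.2725] go [ 0.0028  0.0003 -0.0005 -0.0057] F [-3.4341  1.9202  6.4044] 0.05772278082980172
54.61195528507233
```

View pics/s2.png

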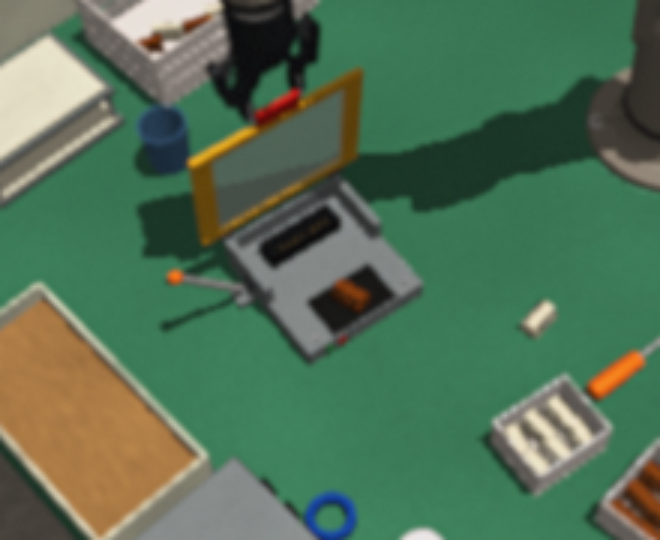

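The guard is up, held at its red tab, and the brown connector is visible on the pad in front. The orange stay tip is still out to the side. I release the tab and retreat upward.

Request:
{"api": "play_rows", "payload": {
  "targets": "-0.3 0 0 0 0;-1 0 0 0 0;-1 0 0 0 0;-1 0 0 -0.02 0;-1 0 0 -0.045 0;-1 0 0 -0.07 0;-1 0 0 -0.07 0"
}}

```text
clock: 5.22
tcp_pos: [0.519, -0.2243, 0.346]
orientation: [2.355, 2.069, 0.007]
contact_force: [-0.6, -1.1, 1.3]
grip_width: 0.0854
gripper_force: 0.0
```

```bash
python3 g.py .022 0.26 .343
python3 - <<'E'
from bench import r
from h import *
c=r.camera_info("scene");I=r.grab_frame("scene")[:,:,::-1].copy();print(r.get_obs()["joints"])
for B in blobs(I,(0,150,60),(8,255,255),(190,90,230,130))+blobs(I,(172,150,60),(180,255,255),(190,90,230,130)):
    p,d=ray(c,*B[1]); n=ux; # intersect plane fix y=0
    t=((O-p)@uy)/(d@uy); q=infix(p+d*t); print(B[0],B[1],q,np.arctan2(q[2]-.072,.0875-q[0]))
E
```

```text
5.2167 fix [0.0658 0.0031 0.346 ] go [ 0.0439  0.2568  0.005  -0.0003] F [-0.5886 -1.0592  1.3143] 0.085365275338507
[-0.3211  0.2377  0.7583  1.7195 -0.1728  1.247   0.3483]
73 [212.4521 116.1644] [ 0.0548 -0.      0.2826] 1.4165489942986234
```

Request:
{"api": "play_rows", "payload": {
  "targets": "-1 0.03 0.02 0 0.1;-1 0.06 0.05 0 0.2;-1 0.083 0.237 0 1.57;-1 0.083 0.237 0 1.57;-1 0.083 0.237 0 1.57;-1 0.083 0.237 0 1.57;-1 0.083 0.237 0 1.57;-1 0.083 0.237 0 1.57"
}}

```text
clock: 5.93
tcp_pos: [0.7663, -0.1691, 0.3364]
orientation: [-3.048, -0.761, 0.005]
contact_force: [-0.2, 0.7, -0.7]
grip_width: 0.0851
gripper_force: 0.0
```

```bash
sed -i 's/sys.argv\[1:4\])))/sys.argv[1:4])),uy if len(sys.argv)>4 else None)/' g.py; python3 g.py -.017 0.24 .343 s
```

```text
5.9333 fix [-0.0208  0.2412  0.3364] go [-0.0032  0.0024 -0.0066  0.6185] F [-0.1748  0.7156 -0.7181] 0.08505886153467085
```

Request:
{"api": "play_rows", "payload": {
  "targets": "-1 0 0.002 0 0.59;-1 0 0.002 0 0.59;-1 0 0.002 0 0.59;-1 0 0.002 0.03 0.59;-1 0 0.002 0.06 0.59;-1 0 0.002 0.09 0.59;-1 0 0.002 0.12 0.59;-1 0 0.002 0.12 0.59"
}}

```text
clock: 6.6
tcp_pos: [0.7604, -0.1708, 0.2125]
orientation: [-3.135, 0.155, 0.018]
contact_force: [-0.6, 1.1, -1.6]
grip_width: 0.0852
gripper_force: 0.0
```

```bash
python3 g.py -.017 0.24 .1 s;  python3 - <<'E'
from bench import r
print(r.get_obs()["joints"])
E
```

```text
6.6 fix [-0.0183  0.2356  0.2125] go [0.0056 0.0017 0.1124 0.0301] F [-0.5576  1.1455 -1.5703] 0.0851877931494312
[-0.33727067  0.85297642  0.93114895  1.30392861 -0.67304337  1.3187313
 -1.07816993]
```

Request:
{"api": "play_rows", "payload": {
  "targets": "-1 0.005 0 0.03 0.03;-1 0.005 0 0.06 0.03;-1 0.005 0 0.09 0.03;-1 0.005 0 0.112 0.03;-1 0.005 0 0.112 0.03;-1 0.005 0 0.112 0.03"
}}

```text
clock: 7.1
tcp_pos: [0.7683, -0.1737, 0.1092]
orientation: [3.135, -0.202, -0.002]
contact_force: [1.0, 0.5, 0.7]
grip_width: 0.0852
gripper_force: 0.0
```

```bash
python3 g.py -.017 0.11 .1 s;  python3 - <<'E'
from bench import r
from h import *
I=r.grab_frame("scene")[:,:,::-1];cv2.imwrite("pics/s3.png",cv2.resize(I[80:260,120:340],None,fx=3,fy=3))
E
```

```text
7.1 fix [-0.0165  0.2438  0.1092] go [-0.1338 -0.0006  0.0094  0.0005] F [1.0458 0.4657 0.6518] 0.08524201248445654
```

View pics/s3.png

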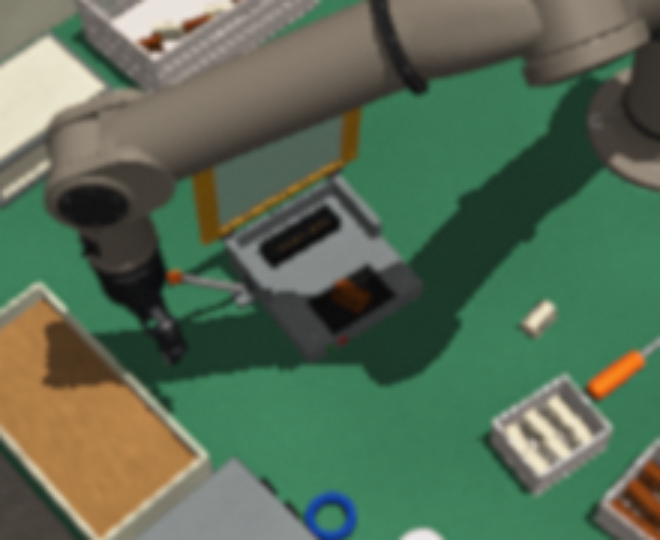

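The gripper stands outside the orange tip (175,277) and the guard is still up. I push inwards with the rear finger.

Request:
{"api": "play_rows", "payload": {
  "targets": "-1 -0.02 0 0.006 0;-1 -0.04 0 0.006 0;-1 -0.06 0 0.006 0;-1 -0.075 0 0.006 0;-1 -0.09 0 0.006 0;-1 -0.105 0 0.006 0;-1 -0.115 0 0.006 0;-1 -0.115 0 0.006 0"
}}

```text
clock: 7.82
tcp_pos: [0.6543, -0.16, 0.1065]
orientation: [-3.134, 0.205, -0.005]
contact_force: [0.3, -0.3, -0.3]
grip_width: 0.0853
gripper_force: 0.0
```

```bash
python3 g.py -.017 0.113 .1 s;  python3 - <<'E'
from bench import r
from h import *
I=r.grab_frame("scene")[:,:,::-1].copy();T=r.grab_frame("top")[:,:,::-1].copy();cv2.imwrite("pics/s4.png",np.hstack([cv2.resize(I[110:210,160:290],None,fx=3,fy=3),cv2.resize(T[110:210,260:390],None,fx=3,fy=3)]))
E
```

```text
7.8167 fix [-0.0154  0.129   0.1065] go [-0.016  -0.0016  0.0064 -0.0013] F [ 0.2677 -0.3238 -0.2647] 0.08525539243173588
```

View pics/s4.png

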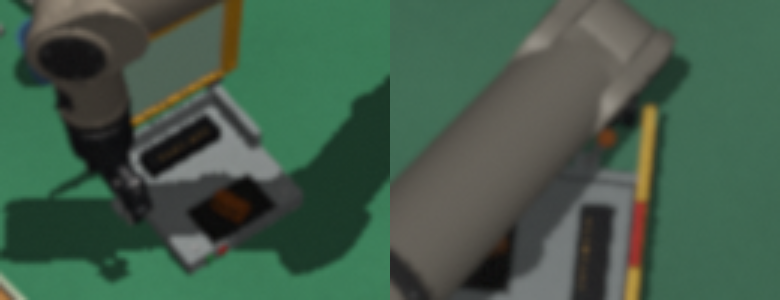

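The right half shows the orange ball at (607,138), swung in from row 133 to about row 156 of the top view, with the guard beside it. I push on to the stop.

Request:
{"api": "play_rows", "payload": {
  "targets": "-1 -0.008 0 0.003 0;-1 -0.015 0 0.003 0;-1 -0.020 0 0.003 0;-1 -0.020 0 0.003 0;-1 -0.020 0 0.003 0"
}}

```text
clock: 8.33
tcp_pos: [0.6381, -0.1572, 0.1025]
orientation: [3.133, -0.199, 0.012]
contact_force: [7.2, 0.7, 6.4]
grip_width: 0.0855
gripper_force: 0.1
```

```bash
cat > ball.py <<'E'
from bench import r
from h import *
c=r.camera_info("top");T=r.grab_frame("top")[:,:,::-1].copy()
for B in blobs(T,(3,120,90),(18,255,255),(318,120,350,185),2):
    q=infix(plane(c,B[1],.15)); print(B[0],B[1],q,"stay",np.arccos(np.clip((.104-q[1])/.127,-1,1)))
E
python3 g.py -.017 0.113 .1 s; python3 ball.py
```

```text
8.3333 fix [-0.0161  0.1125  0.1025] go [ 0.0005 -0.0009  0.0025  0.0022] F [7.1772 0.6577 6.4285] 0.08549045061020337
14 [331.2143 160.6429] [0.0357 0.0932 0.15  ] stay 1.4855113779202906
20 [343.85 179.15] [0.0785 0.042  0.15  ] stay 1.0610222701213003
```

Request:
{"api": "play_rows", "payload": {
  "targets": "-1 0.03 0 0 0;-1 0.07 0 0 0;-1 0.10 0 -0.01 0;-1 0.12 0 -0.05 0;-1 0.12 0 -0.09 0;-1 0.12 0 -0.13 0;-1 0.12 0 -0.17 0;-1 0.12 0 -0.21 0"
}}

```text
clock: 9.05
tcp_pos: [0.7528, -0.1724, 0.3119]
orientation: [3.134, -0.204, -0.001]
contact_force: [1.6, -0.6, 0.5]
grip_width: 0.0854
gripper_force: 0.0
```

```bash
python3 g.py .0675 0.0 .35; python3 ball.py
```

```text
9.05 fix [-0.0157  0.2283  0.3119] go [-0.2283  0.0834 -0.0378 -1.5715] F [ 1.614  -0.6083  0.49  ] 0.08539503971599961
29 [331.4138 160.5862] [0.0363 0.0934 0.15  ] stay 1.4873711008674833
20 [343.75 179.25] [0.0783 0.0417 0.15  ] stay 1.0580340966143726
```

Request:
{"api": "play_rows", "payload": {
  "targets": "-1 0 0 -0.035 -0.1;-1 0 0 -0.04 -0.2;-1 -0.2 0.02 -0.04 -1.57;-1 -0.2 0.02 -0.04 -1.57;-1 -0.2 0.02 -0.04 -1.57;-1 -0.2 0.02 -0.04 -1.57;-1 -0.2 0.02 -0.04 -1.57;-1 -0.228 0.08 -0.04 -1.57"
}}

```text
clock: 9.77
tcp_pos: [0.5288, -0.1935, 0.3487]
orientation: [-2.864, -1.276, -0.0]
contact_force: [1.9, -0.0, 0.3]
grip_width: 0.0854
gripper_force: 0.0
```

Request:
{"api": "play_rows", "payload": {
  "targets": "-1 0 0 0 -0.6;-1 0 0 0 -0.6;-1 0 0 0 -0.6;-1 0 0 0 -0.6;-1 0 0 0 -0.6;-1 0 0 0 -0.6"
}}

```text
clock: 10.27
tcp_pos: [0.5296, -0.2015, 0.3499]
orientation: [-2.378, -2.052, 0.0]
contact_force: [0.6, 0.1, -0.1]
grip_width: 0.0855
gripper_force: 0.0
```

```bash
python3 g.py .0675 0.0 .35;python3 - <<'E'
from bench import r
from h import *
c=r.camera_info("scene");I=r.grab_frame("scene")[:,:,::-1].copy()
for B in blobs(I,(0,150,60),(8,255,255),(190,90,230,130))+blobs(I,(172,150,60),(180,255,255),(190,90,230,130)):
    p,d=ray(c,*B[1]); t=((O-p)@uy)/(d@uy); q=infix(p+d*t); print(B[0],B[1],q,np.arctan2(q[2]-.072,.0875-q[0]))
E
```

```text
10.2667 fix [0.0419 0.0106 0.3499] go [-0.0258 -0.0102 -0.0001 -0.0178] F [ 0.5568  0.0538 -0.1083] 0.08549285143338219
69 [212.4203 116.4348] [ 0.0553 -0.      0.2807] 1.41774315007066
```

Request:
{"api": "play_rows", "payload": {
  "targets": "-1 -0.026 -0.010 0 -0.018;-1 -0.026 -0.010 0.02 -0.018;-1 -0.026 -0.010 0.045 -0.018;-1 -0.026 -0.010 0.068 -0.018;-1 -0.026 -0.010 0.076 -0.018;-1 -0.026 -0.010 0.076 -0.018;-1 -0.026 -0.010 0.076 -0.018"
}}

```text
clock: 10.9
tcp_pos: [0.5165, -0.2257, 0.2747]
orientation: [2.365, 2.068, -0.001]
contact_force: [0.2, 0.1, 0.8]
grip_width: 0.0858
gripper_force: 0.0
```

Request:
{"api": "play_rows", "payload": {
  "targets": "0 0 0 0 0;0.3 0 0 0 0;0.6 0 0 0 0;0.6 0 0 0 0;0.6 0 0 0 0;0.6 0 0 0 0",
  "squeeze": 40
}}

```text
clock: 11.4
tcp_pos: [0.5166, -0.2257, 0.2746]
orientation: [2.363, 2.07, 0.001]
contact_force: [0.3, -0.1, -0.1]
grip_width: 0.0175
gripper_force: 0.2
```

```bash
python3 g.py .0675 0.0 .2725
```

```text
11.4 fix [0.0675 0.0009 0.2746] go [ 0.     -0.0009  0.0021 -0.0029] F [ 0.3383 -0.1364 -0.0912] 0.01751222254241678
```

The fingers closed behind the tab, since the guard stands at about 1.42, a little forward of where I released it. From here they can simply push the tab forward.

Request:
{"api": "play_rows", "payload": {
  "targets": "1 0.005 0 0 0;1 0.012 0 0 0;1 0.020 0 0 0;1 0.020 0 0 0"
}}

```text
clock: 11.73
tcp_pos: [0.5197, -0.203, 0.274]
orientation: [-2.359, -2.073, -0.001]
contact_force: [0.5, 0.2, -0.0]
grip_width: 0.0001
gripper_force: 0.0
```

```bash
cat > tab.py <<'E'
from bench import r
from h import *
c=r.camera_info("scene");I=r.grab_frame("scene")[:,:,::-1].copy()
for B in blobs(I,(0,150,60),(8,255,255),(190,90,240,150))+blobs(I,(172,150,60),(180,255,255),(190,90,240,150)):
    p,d=ray(c,*B[1]); t=((O-p)@uy)/(d@uy); q=infix(p+d*t); print(B[0],B[1],q,np.arctan2(q[2]-.072,.0875-q[0]))
E
python3 g.py .0675 0.0 .2725; python3 tab.py
```

```text
11.7333 fix [0.0447 0.0011 0.274 ] go [-0.0228 -0.0011  0.0014  0.0001] F [ 0.503   0.1746 -0.0267] 0.00014483972364081127
70 [216.6714 121.9143] [ 0.0297 -0.      0.2754] 1.2938108306811102
```

Request:
{"api": "play_rows", "payload": {
  "targets": "1 0.008 0 0.001 0;1 0.015 0 0.002 0;1 0.022 0 0.003 0;1 0.029 0 0.004 0;1 0.034 0 0.005 0;1 0.034 0 0.005 0"
}}

```text
clock: 12.28
tcp_pos: [0.5239, -0.1701, 0.2689]
orientation: [-2.36, -2.072, -0.0]
contact_force: [0.6, 0.5, -0.7]
grip_width: 0.0002
gripper_force: 0.0
```

```bash
python3 g.py .0675 0.0 .2725; python3 tab.py
```

```text
12.2833 fix [0.0115 0.001  0.2689] go [-0.056  -0.0009 -0.0036 -0.0006] F [ 0.5536  0.5458 -0.7088] 0.00021862931258257543
55 [222.4909 130.6909] [-0.0039 -0.      0.2604] 1.1192866583612437
```

Guard reads about 1.12 and is nearly on the stay. I retreat back and up, letting it sink.

Request:
{"api": "play_rows", "payload": {
  "targets": "1 -0.01 0 -0.01 0;1 -0.02 0 -0.04 0;1 -0.02 0 -0.07 0;1 -0.02 0 -0.09 0;1 -0.02 0 -0.09 0;1 -0.02 0 -0.09 0;1 -0.02 0 -0.09 0"
}}

```text
clock: 12.92
tcp_pos: [0.5204, -0.1925, 0.359]
orientation: [-2.364, -2.069, 0.0]
contact_force: [-0.2, 0.8, -0.8]
grip_width: -0.0001
gripper_force: 0.0
```

```bash
python3 g.py -.07 0.0 .358; python3 tab.py; python3 ball.py;python3 - <<'E'
from bench import r
from h import *
c=r.camera_info("scene");I=r.grab_frame("scene")[:,:,::-1].copy();J=I[130:220,180:290]
cv2.imwrite("pics/s5.png",cv2.resize(J,None,fx=5,fy=5))
for B in blobs(I,(3,90,30),(20,255,200),(215,160,260,195),10): print(B[0],B[1],[infix(plane(c,p,.045))for p in cv2.boxPoints(cv2.minAreaRect(B[2]))],infix(plane(c,B[1],.045)))
E
```

```text
12.9167 fix [0.0341 0.0004 0.359 ] go [ 0.1041 -0.0008  0.001  -0.0037] F [-0.1853  0.8057 -0.8226] -8.649018655195507e-05
59 [223.0339 131.3559] [-0.0071  0.      0.26  ] 1.104463309506103
34 [321.2353 179.7647] [0.0121 0.0327 0.15  ] stay 0.9748235651765689
112 [236.8214 178.0536] [array([-0.0582,  0.0285,  0.045 ]), array([-0.0376, -0.0047,  0.045 ]), array([-0.0862, -0.0247,  0.045 ]), array([-0.1061,  0.0084,  0.045 ])] [-0.0728  0.0023  0.045 ]
```

View pics/s5.png

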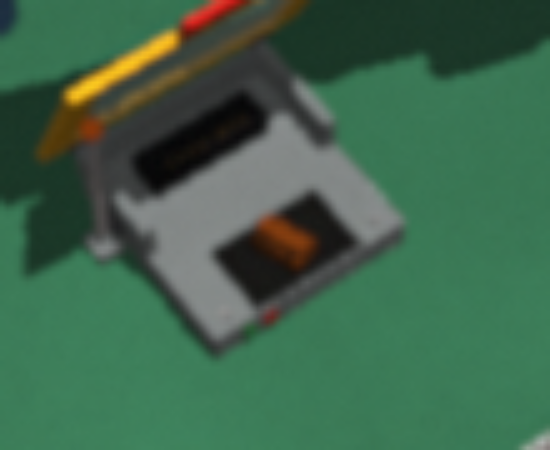

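The guard rests on the raised stay, with its ball at (92,130) under the flap. The brown connector lies on the black pad at (287,240). I go above it for a close look.

Request:
{"api": "play_rows", "payload": {
  "targets": "-1 0.04 0 0 0;-1 0.08 0 0 0;-1 0.12 0 0 0;-1 0.15 0 0.02 0;-1 0.15 0 0.06 0;-1 0.15 0 0.10 0;-1 0.15 0 0.14 0;-1 0.15 0 0.18 0"
}}

```text
clock: 13.73
tcp_pos: [0.54, -0.0429, 0.1771]
orientation: [-2.362, -2.071, 0.001]
contact_force: [0.1, 0.9, -0.6]
grip_width: 0.0853
gripper_force: 0.0
```

Request:
{"api": "play_rows", "payload": {
  "targets": "-1 0 0 0.02 0;-1 0 0 0.02 0;-1 0 0 0.02 0"
}}

```text
clock: 13.98
tcp_pos: [0.5398, -0.0435, 0.1585]
orientation: [-2.363, -2.069, 0.005]
contact_force: [1.4, -0.7, 0.9]
grip_width: 0.0854
gripper_force: 0.0
```

```bash
python3 g.py -.073 0.002 .16; python3 tab.py
python3 - <<'E'
from bench import r
from h import *
c=r.camera_info("wrist");I=r.grab_frame("wrist")[:,:,::-1].copy();cv2.imwrite("pics/w3.png",I)
for B in blobs(I,(3,90,30),(20,255,220),None,300): 
  q=cv2.minAreaRect(B[2]);print(B[0],B[1],q,[infix(plane(c,p,.05))for p in cv2.boxPoints(q)],infix(plane(c,q[0],.05)))
E
```

```text
13.9833 fix [-0.1161  0.0004  0.1585] go [-0.0431  0.0017 -0.0015 -0.0032] F [ 1.3672 -0.7298  0.9476] 0.08541033292292417
46 [221.7391 132.0652] [ 0.0028 -0.      0.2463] 1.1186655620074175
1080 [251.7972 228.8083] ((251.98275756835938, 229.7069091796875), (46.609527587890625, 27.29721450805664), 68.19859313964844) [array([-0.0913, -0.0205,  0.05  ]), array([-0.1022,  0.0051,  0.05  ]), array([-0.0529,  0.0235,  0.05  ]), array([-0.0406, -0.0035,  0.05  ])] [-0.0725  0.001   0.05  ]
```

View pics/w3.png

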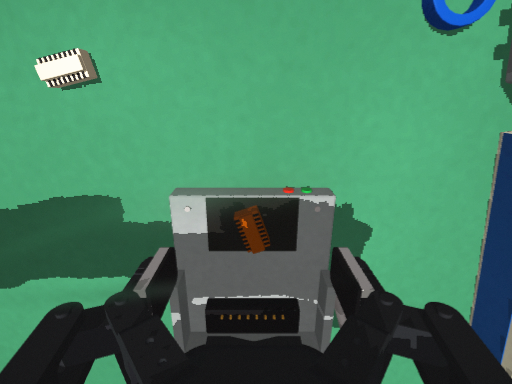

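The wrist view shows the connector at (252,229), turned about 0.33 rad from the fixture's x and lying clear on the pad. I go down over its front part, which keeps the wrist away from the guard.

Request:
{"api": "play_rows", "payload": {
  "targets": "-1 -0.02 -0.002 0.01 -0.12;-1 -0.0375 -0.002 0.03 -0.24;-1 -0.0375 -0.002 0.05 -0.335;-1 -0.0375 -0.002 0.07 -0.335;-1 -0.0375 -0.002 0.09 -0.335;-1 -0.0375 -0.002 0.10 -0.335;-1 -0.0375 -0.002 0.10 -0.335"
}}

```text
clock: 14.67
tcp_pos: [0.5337, -0.08, 0.059]
orientation: [-1.984, -2.435, 0.001]
contact_force: [-0.5, 0.5, 0.1]
grip_width: 0.0856
gripper_force: 0.0
```

```bash
python3 g.py -.0785 -0.002 .0345; python3 tab.py
```

```text
14.6667 fix [-0.0792 -0.0009  0.059 ] go [-0.0003 -0.0012  0.0245  0.3324] F [-0.4663  0.5146  0.1201] 0.08558134518371989
17 [218.6471 134.1765] [ 0.028  -0.      0.2096] 1.1626385252986091
```

Request:
{"api": "play_rows", "payload": {
  "targets": "-1 0 -0.001 0.012 0;-1 0 -0.001 0.024 0;-1 0 -0.001 0.024 0;0 0 -0.001 0.024 0;0.5 0 -0.001 0.024 0;1 0 -0.001 0.024 0;1 0 -0.001 0.024 0;1 0 -0.001 0.024 0",
  "squeeze": 30
}}

```text
clock: 15.38
tcp_pos: [0.533, -0.0803, 0.0356]
orientation: [1.985, 2.435, 0.001]
contact_force: [-0.1, 0.0, 9.0]
grip_width: 0.0256
gripper_force: 10.3
```

Request:
{"api": "play_rows", "payload": {
  "targets": "1 0 0 0 0;1 0 0 0 0;1 0 0 0 0"
}}

```text
clock: 15.63
tcp_pos: [0.5331, -0.0803, 0.0357]
orientation: [1.985, 2.435, 0.001]
contact_force: [-0.8, 0.2, 5.9]
grip_width: 0.0249
gripper_force: 29.9
```

Request:
{"api": "play_rows", "payload": {
  "targets": "1 0.005 0 -0.02 0;1 0.02 0 -0.05 0;1 0.04 0 -0.08 0;1 0.06 0 -0.11 0;1 0.08 0 -0.13 0;1 0.09 0 -0.14 0;1 0.09 0 -0.14 0"
}}

```text
clock: 16.22
tcp_pos: [0.5157, 0.0109, 0.1773]
orientation: [1.979, 2.438, 0.007]
contact_force: [1.2, 0.3, 0.1]
grip_width: 0.0252
gripper_force: 29.7
```

```bash
python3 g.py -.0785 -0.002 .0345; python3 tab.py
python3 - <<'E'
from bench import r
from h import *
o=r.get_obs();ct=r.camera_info("top")
# align connector long axis (tool x) with bin long side; bin axis dir (1,0.055)
b=np.array([.1153,.0064,0])/.1155
print("bin",go(o,[.4672,.3673,.2],b),go(o,[.4672,.3673,.2],-b),o["joints"],o["grip_width"],o["gripper_force"])
E
```

```text
16.2167 fix [-0.1669 -0.0304  0.1773] go [-0.0931 -0.0029  0.1426  0.3364] F [1.1614 0.3466 0.0543] 0.025224745957177566
57 [223.1228 131.2281] [-0.0079 -0.      0.2614] 1.1043423655695686
bin [ 0.3604  0.0264 -0.0237  1.7211] [ 0.3604  0.0264 -0.0237 -1.4205] [-0.6351  0.3153  0.6043  2.0229 -0.2344  0.8681  0.3043] 0.025037390261954607 29.74632740020752
```

Request:
{"api": "play_rows", "payload": {
  "targets": "1 0.36 0.026 0 0;1 0.36 0.026 0 0;1 0.36 0.026 0 0;1 0.36 0.026 0 0;1 0.36 0.026 0 0;1 0.36 0.026 0 0;1 0.36 0.026 0 0;1 0.36 0.026 0 0"
}}

```text
clock: 16.93
tcp_pos: [0.4709, 0.3385, 0.1737]
orientation: [1.987, 2.433, -0.004]
contact_force: [0.3, -1.4, -0.0]
grip_width: 0.0251
gripper_force: 29.7
```

Request:
{"api": "play_rows", "payload": {
  "targets": "1 0.04 0 0 0;1 0.04 0 0 0;1 0.04 0 0 0;1 0.04 0 0 0"
}}

```text
clock: 17.27
tcp_pos: [0.4635, 0.3755, 0.1738]
orientation: [1.986, 2.433, -0.004]
contact_force: [0.4, -0.0, -0.6]
grip_width: 0.0251
gripper_force: 29.7
```

Run:
```python
from bench import r
from h import *
o=r.get_obs()
print("bin",o["clock"],o["tcp_pos"],go(o,[.467,.373,.05]),o["grip_width"])
c=r.camera_info("wrist");I=r.grab_frame("wrist")[:,:,::-1].copy();cv2.imwrite("pics/w4.png",I)
```

```text
bin 17.2667 [0.4635 0.3755 0.1738] [-0.0029  0.0031  0.1238  0.3308] 0.025057284503320496
```

View pics/w4.png

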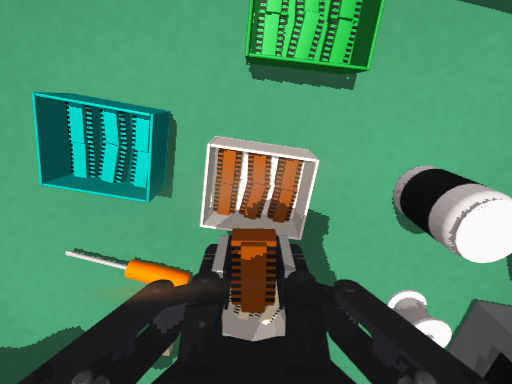

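The held connector is at (255,270), with the white bin of brown connectors at (262,187). I check the bin centre by ray before lowering.

Run:
```python
from bench import r
from h import *
o=r.get_obs();c=r.camera_info("wrist")
P=[plane(c,p,.055) for p in((212,137),(317,158),(303,239),(202,224))];print(np.array(P),np.mean(P,0),o["tcp_pos"])
```

```text
[[0.4162 0.4158 0.055 ]
 [0.5199 0.416  0.055 ]
 [0.5295 0.3268 0.055 ]
 [0.4194 0.3228 0.055 ]] [0.4712 0.3703 0.055 ] [0.4638 0.3749 0.1742]
```

Request:
{"api": "play_rows", "payload": {
  "targets": "1 0.001 0.006 0.03 0;1 0.001 0.006 0.06 0;1 0.001 0.006 0.09 0;1 0.001 0.006 0.115 0;1 0.001 0.006 0.122 0;1 0.001 0.006 0.122 0;1 0.001 0.006 0.122 0"
}}

```text
clock: 17.9
tcp_pos: [0.4699, 0.3786, 0.054]
orientation: [1.987, 2.432, 0.0]
contact_force: [0.8, -0.6, -0.7]
grip_width: 0.0253
gripper_force: 29.8
```

Request:
{"api": "play_rows", "payload": {
  "targets": "0.2 0 0 0 0;0.1 0 0 0 0;0.1 0 0 0 0;0.1 0 0 0 0;0.1 0 0 -0.02 0;0.1 0 0 -0.05 0;0.1 0 0 -0.09 0;0.1 0 0 -0.13 0"
}}

```text
clock: 18.57
tcp_pos: [0.4681, 0.3792, 0.1845]
orientation: [1.985, 2.435, -0.003]
contact_force: [0.7, 0.6, -0.5]
grip_width: 0.0382
gripper_force: 0.0
```

Request:
{"api": "play_rows", "payload": {
  "targets": "0 -0.04 0 -0.02 0;0 -0.08 0 -0.03 0;0 -0.08 0 -0.03 0;0 -0.08 0 -0.03 0;0 -0.08 0 -0.03 0"
}}

```text
clock: 18.98
tcp_pos: [0.4847, 0.3016, 0.2137]
orientation: [-1.985, -2.434, -0.002]
contact_force: [-0.2, 0.8, -1.1]
grip_width: 0.0427
gripper_force: 0.0
```

```bash
python3 tab.py
python3 - <<'E'
from bench import r
from h import *
o=r.get_obs();print(o["clock"],o["tcp_pos"],o["grip_width"],o["contact_force"])
I=r.grab_frame("wrist")[:,:,::-1].copy();cv2.imwrite("pics/w5.png",I)
E
```

```text
57 [223.1228 131.2281] [-0.0079 -0.      0.2614] 1.1043423655695686
19.0333 [0.4842 0.3024 0.2131] 0.04302877457731861 [-0.5092  0.0042 -0.9198]
```

View pics/w5.png

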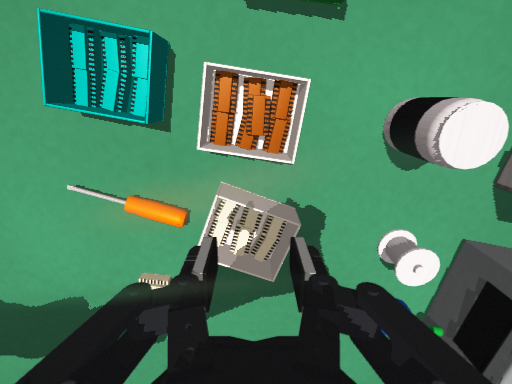

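The connector lies in the middle of the brown bin at (260,113), the guard is propped at about 1.10, and the gripper is empty and clear.

```bash
python3 -c "
from bench import r
print(r.hand_in())"
```

```text
the job is handed in; nothing more can be done
None
```

The job is handed in at about 19 s on the robot's clock: the guard rests on the raised stay (about 1.10 rad by camera), the brown connector lies in the brown bin, and the gripper touched no bystander that I could see; the hand-in returned no verdict.

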